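# Snap the latched hook onto the sprung anchor pin

## Robot

A 6-joint arm with a two-finger parallel gripper is mounted at the origin on a cart in front of the work surface, level with it; the furniture and walls round the work are solid. World frame = base frame: x ahead of the robot, y to its left, z up, the work surface at z = 0. Lengths are in m, angles in rad, forces in N, time in s.
With the tool pointing down it reaches from about 0.3 to 0.775 m from the base axis. Payload 14.6 kg.
Tool frame: the origin (TCP) lies midway between the tips of the shut fingers; the grasp point (between the pads) lies 19 mm behind it (grasp_offset is the distance from the TCP to the grasp point, in m); z points along the fingers, y is the line along which they close (so a half turn about z gives the same grasp; the last joint's range is limited). The gripper opens to 94 mm and grips with 3 to 60 N. Pads are 16 mm wide; open, the fingers measure 119 mm over their backs; the gripper's body (75 mm by 177 mm) begins 78 mm behind the grasp point.
Start: joints at [-1.408, 0.3, 1.521, -0, 1.321, -0.067], TCP at [0.125, -0.536, 0.205] pointing down, gripper open.
Joint ranges: [-3.03, 3.03], [-0.79, 2.21], [0.23, 2.52], [-1.04, 4.18], [0, 3.07], [-2.55, 2.55]. Speed limits (rad/s): [2.22, 2.22, 2.57, 3.14, 3.14, 3.14].

## Interface

Orientations are given as [roll, pitch, yaw] about the fixed x, y, z axes, in that order (R = Rz(yaw) Ry(pitch) Rx(roll)).
In Python, from station import * gives the robot as it stands. The module is installed in compiled form; this text tells all that it offers.
- The arm moves only by the tool send_rows, never from a script. Its argument "rows" is a list of rows, each an object of numbers: "dx", "dy", "dz": the shift along the tool's x, y, z in mm; "roll": the turn about the tool's z in degrees; "jaw": the closure, from -1 (fully open) to 1 (shut). In form: [{"dx": .., "dy": .., "dz": .., "roll": .., "jaw": ..}, ...]. A call has 1 to 12 rows; each row shifts and turns the commanded pose from where the row before left it, along the tool's axes as they then stand; what a row does not reach is not made up. A row lasts 1/12 s, in which the tool goes at most 41.7 mm and 7.16 degrees, less where a joint would pass 70% of its speed; a pose out of reach is approached as far as the arm can. A call is refused whole if a number of a shift passes 41.7 or a number of a turn 7.16, either way. A call with a gripper value outside its range is refused whole. The fingers move at their own pace and stop on an object; "force" is the grip in N (left out, the last holds). Time passes only in rows, so rows that do not move let the fingers close. It gives the time, the measured TCP pose, the force, the opening and the grip force at its end, in the units of the state.
- get_obs(): the state, without advancing time (a new reading comes with each control period).
- camera(name): name is "side" or "top"; returns a dict with "frame" (384x512x3 uint8, red, green, blue), "z_map" (384x512 float32, m along the optical axis (not along the pixel's ray), 0 where there is no reading), "camera_matrix" (3x3 intrinsics, pixels), "D" ([k1, k2, p1, p2, k3] as OpenCV has them; the pictures are not rectified), "rvec" (rotation vector, rad) and "tvec" (3), from world to camera coordinates, as OpenCV has them. Camera axes: x right, y down, z forward; pixel columns grow to the right and rows downward; lengths in m; the calibration is good to about 2 mm. A picture is of the moment at which its call begins.
- hand_in(): hands the job in; it is judged then, once.
The state is a dict: "time_s": time; "qpos": joint angles; "joint_vel": joint speeds; "tau": joint torques, N m; "ee_pos": TCP position; "eef_rot": TCP orientation; "force": force on the tool from outside, world axes, zero at the start; "moment": the same for the moment, N m; "grip_width": finger opening in m; "grip_force": force on a finger pad.
Only numpy, scipy, OpenCV 4.12 (cv2) and the standard library are available. Lean on these libraries where they do the work, as an engineer would, in place of code of your own. Each camera call takes 0.05 s, during which the arm holds its last target. There are 200 camera calls.

## Task

Take the safety hook by its wooden grip and push its mouth squarely onto the upright pin of the anchor on the table until the sprung latch has been pushed aside and has flipped shut behind the pin, then bed the hook home against the sprung pin with a steady push of about 15 N for half a second, never more than 25 N. Let go, leaving the hook flat on the table and latched round the pin, and leave the other things where they are.

Things in the scene. Friction and masses are not known exactly. Their poses are not given: they have to be found in the camera images.
- hook: Loose safety hook lying flat, about 0.43 kg. Origin: underside, below the middle of its wooden grip; x runs from grip to mouth, z up. Forked steel plate up to 55 mm wide, 18 to 30 mm above the underside, mouth at x = 151 mm, flared from 40 to 15 mm wide; slot centred on y = 0. Only the grip (x = -64 to +45 mm) stands on the table
- hook_grip (a point): Middle of the wooden grip, the place to grasp: a bar 24 mm wide (y) and 40 mm high, free for fingers over 70 mm along x between two collars 36 mm wide. The point is 20 mm above the hook's underside; axes as hook
- hook_seat (a point): Point of the hook where the centre of the 12 mm pin lies when the hook is pushed right home against the slot's bottom: 105 mm in front of the grip's middle, 24 mm above the underside. Axes as hook
- latch (a joint): Steel latch across the slot, 24 mm in front of the seat, hinged in the left prong. 0 = shut (cannot swing outward); it grows as the pin swings it in, to about 1.25 rad. A spring returns it; pushing past it takes 3 to 11 N. It flips back to 0 when the pin's centre comes within about 4 mm of the seat; a latched pin has up to 17 mm play
- anchor: Anchor fixed to the table: steel base plate 150 x 76 x 8 mm, grey housing at its far end (from x = 63 mm, 38 mm high, knob to 50). Origin: on the table below the nominal pin centre; x = the direction in which the hook is pushed on, z up. Front edge at x = -30 mm; the hook's fork passes over the plate while its grip stays in front of it, over the table
- pin_nominal (a point): Nominal pin centre, 24 mm above the table. Upright pin 12 mm thick, its 26 mm head 38 to 45 mm above the table; slide below it up to 17 mm. ITS TRUE PLACE IS NOT MEASURED: it is clamped up to 6 mm before or behind this point along the anchor's x (not sideways). It gives 1 mm per 7 N and springs back. At most 25 N between hook and anchor
- steel_block: bystander: plain steel block 52 x 52 x 30 mm, origin centre of its underside; must stay where it is
- cork_block: bystander: cork sanding block 58 x 105 x 36 mm, origin centre of its underside; must stay where it is
- mdf_wedge: bystander: triangular fibreboard offcut 60 x 88 x 35 mm, origin centre of its underside; must stay where it is
- mdf_taper: bystander: fibreboard block with sloping top 90 x 78 x 60 mm, origin centre of its underside; must stay where it is
Things that resemble listed ones, but are neither listed nor needed, are in the scene too. Leave any turquoise look-alike of the hook alone.

How it is judged:
By the outcome, as a careful person would: the job done as asked, in the order asked, and still so for the second after the job is handed in, with the robot touching nothing.
It also fails if it takes over 67 s, if anything falls off the work surface, if the arm or the gripper's body presses on something with over 40 N, if the wrist force passes 120 N, or if a joint passes its speed limit or range.

## Working session

There is one attempt and no reset: what is moved stays moved. The work goes in short steps, Python scripts to look and compute and a tool call to move; the robot and the scene stay as the last step left them, time stands still between calls to the robot, and variables do not carry over. Pictures are saved under pics/ and viewed, at most 10 in all, crops included, and the job is handed in when it is done.

Besides the shell and the picture viewer there is one more tool, called after ">>>" as a command line: name --argument value ..., lists and objects as JSON in quotes. send_rows: Moves the arm, as the interface text tells. Its arguments: {"type":"object","properties":{"rows":{"type":"array"},"force":{"type":"number"}},"required":["rows"]}

```bash
mkdir -p pics; python3 - <<'E'
from station import *
import cv2,numpy as np
for n in("top","side"):
    c=camera(n); cv2.imwrite(f"pics/{n}0.png",cv2.cvtColor(c["frame"],cv2.COLOR_RGB2BGR)); np.savez(f"{n}0.npz",**c)
    R=cv2.Rodrigues(np.array(c["rvec"],float))[0]; print(n,-R.T@np.array(c["tvec"]).ravel(),R[2],c["D"],c["camera_matrix"])
print(get_obs())
E
```

```text
top [ 0.36344985 -0.02342804  1.33243877] [ 0.18339952  0.00258578 -0.98303506] [0.00737624 0.         0.         0.         0.        ] [[416.38094195   0.         254.44828788]
 [  0.         416.38094195 189.9457353 ]
 [  0.           0.           1.        ]]
side [-0.20257599 -1.22087932  0.83714441] [ 0.47976269  0.73043664 -0.48609679] [-0.0704394  0.         0.         0.         0.       ] [[469.42990787   0.         256.15632593]
 [  0.         469.42990787 183.1697563 ]
 [  0.           0.           1.        ]]
{'time_s': 0.1, 'qpos': array([-1.40756919e+00,  3.00391193e-01,  1.52153774e+00,  5.65451255e-06,
        1.32072921e+00, -6.65838951e-02]), 'joint_vel': array([ 0.00034772, -0.00191209, -0.00124201, -0.0004744 ,  0.00249943,
        0.00194694]), 'tau': array([ 1.38827159e-03, -5.32641864e+01, -3.53285336e+01,  7.09580909e-02,
        2.34950980e-02, -5.44933255e-05]), 'ee_pos': array([ 0.12525271, -0.53528987,  0.2049485 ]), 'eef_rot': array([-3.14052989e+00, -7.63572969e-05,  2.29809591e-01]), 'force': array([ 0.53738852,  0.07245367, -0.97226553]), 'moment': array([-0.01074188, -0.00105634, -0.01710763]), 'grip_force': 0.0, 'grip_width': 0.09395297740054169}
```

View pics/top0.png

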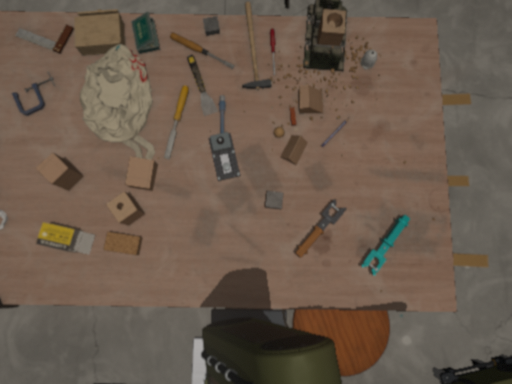

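View pics/side0.png

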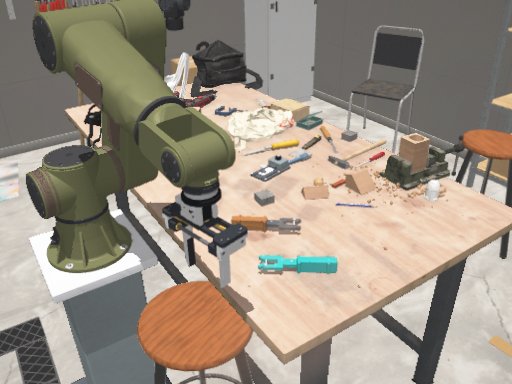

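The top view shows the brown-gripped hook near (320,228), its turquoise look-alike at (386,243), which I'll leave alone, and the anchor candidate at (224,150). Next I'll check these in one close crop.

```bash
python3 - <<'E'
import cv2,numpy as np
a=cv2.imread("pics/top0.png"); s=cv2.imread("pics/side0.png")
A=cv2.resize(a[185:265,285:365],(400,400),interpolation=cv2.INTER_CUBIC)
B=cv2.resize(a[110:190,185:265],(400,400),interpolation=cv2.INTER_CUBIC)
C=cv2.resize(s[140:240,220:420][:, :],(400,200),interpolation=cv2.INTER_CUBIC)
C=cv2.resize(s[205:245,225:305],(400,200),interpolation=cv2.INTER_CUBIC)
D=cv2.resize(s[145:185,240:320],(400,200),interpolation=cv2.INTER_CUBIC)
cv2.imwrite("pics/crop1.png",np.vstack([np.hstack([A,B]),np.hstack([C,D])]))
E
```

```text
(no output)
```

View pics/crop1.png

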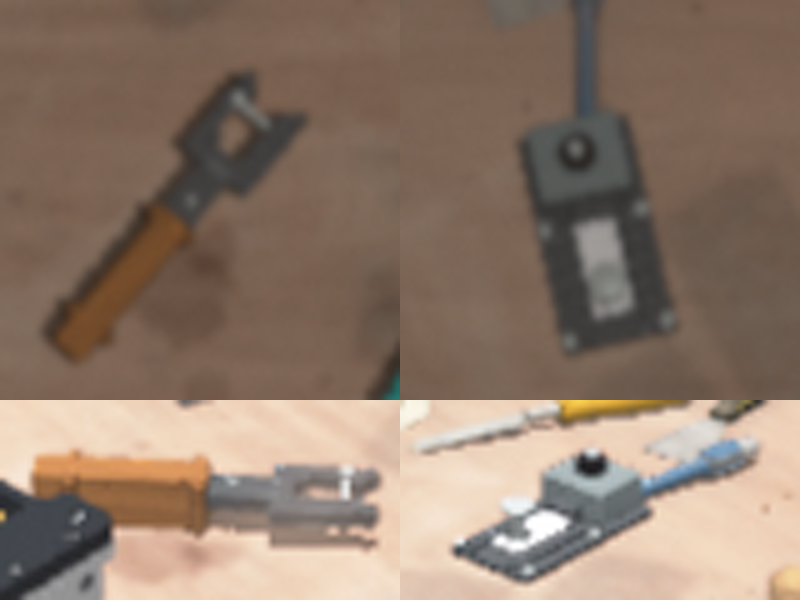

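Crop: the brown hook's mouth points to the upper right, with its white latch across the slot. The anchor has its housing and knob at the top, and the pin head shows as a pale disc around crop (605,285). Candidates for the hook are brown (320,228) and turquoise (386,243); by the wooden grip I choose brown. Now I'll measure.

```bash
cat > h.py <<'E'
import cv2,numpy as np
def cloud(c):
    z=c["z_map"]; K=np.array(c["camera_matrix"]);D=np.array(c["D"],float)
    v,u=np.mgrid[0:z.shape[0],0:z.shape[1]]
    p=cv2.undistortPoints(np.stack([u,v],-1).reshape(-1,1,2).astype(float),K,D).reshape(*z.shape,2)
    P=np.dstack([p*z[...,None],z]); R=cv2.Rodrigues(np.array(c["rvec"],float))[0]
    return (P-np.array(c["tvec"]).ravel())@R
def proj(c,X): return cv2.projectPoints(np.array(X,float).reshape(-1,3),np.array(c["rvec"],float),np.array(c["tvec"],float),np.array(c["camera_matrix"]),np.array(c["D"],float))[0].reshape(-1,2)
E
python3 - <<'E'
from h import *
for n in("top","side"):
    c=np.load(f"{n}0.npz"); W=cloud(c); hsv=cv2.cvtColor(c["frame"],cv2.COLOR_RGB2HSV)
    H,S,V=[hsv[...,i].astype(int) for i in range(3)]
    x,y,z=W[...,0],W[...,1],W[...,2]
    wood=(abs(z)<.02)&(x>.3)&(x<.7)&(abs(y)<.3); print(n,"table z",np.median(z[wood]),"noise",np.std(z[wood&(abs(z)<.006)]))
    def rect(m,name):
        k,l,st,_=cv2.connectedComponentsWithStats(m.astype(np.uint8)); 
        i=1+np.argmax(st[1:,4]); q=W[l==i]
        r=cv2.minAreaRect(q[:,:2].astype(np.float32)*1000); print(n,name,len(q),np.round(r[0],1),np.round(r[1],1),round(r[2],2),"z",np.percentile(q[:,2],[5,50,95]).round(4)); return q
    def reg(xa,xb,ya,yb): return (x>xa)&(x<xb)&(y>ya)&(y<yb)
    # seed region from top-cloud
    if n=="top":
        a=W[155,224];h=W[242,307];f=W[218,328]; print(a,h,f)
    A=reg(a[0]-.12,a[0]+.12,a[1]-.08,a[1]+.08)
    Hk=reg(min(h[0],f[0])-.1,max(h[0],f[0])+.1,min(h[1],f[1])-.08,max(h[1],f[1])+.08)
    rect(A&(z>.005)&(z<.06),"anchor all"); q=rect(A&(z>.03)&(z<.042),"housing")
    g=rect(Hk&(z>.010)&(z<.06),"hook all"); g=rect(Hk&(z>.033)&(z<.045),"grip top")
    rect(Hk&(z>.02)&(z<.033),"fork")
    # pin head & steel
    m=A&(z>.03)&(z<.055)&(x<a[0]); print("pinhead?",m.sum(),W[m].mean(0) if m.any() else None)
    if n=="top":
        for (u,v) in [(219,158),(228,178),(214,178),(238,174),(273,200)]: print((u,v),W[v,u].round(4),hsv[v,u])
E
```

```text
top table z 0.0005799958104822963 noise 0.0025056399238257386
[0.72153495 0.08086238 0.02317761] [ 0.44383538 -0.18461454  0.04197671] [ 0.52009878 -0.25173096  0.03472689]
top anchor all 1080 [742.3  87.4] [196.3  85. ] 13.12 z [0.0065 0.015  0.0461]
top housing 245 [765.7  93.2] [54.1 62.1] 12.67 z [0.0331 0.038  0.0414]
top hook all 662 [ 487.4 -223.5] [ 51.8 212.6] 50.12 z [0.0256 0.0336 0.0433]
top grip top 292 [ 456.  -199.3] [ 34.5 132.4] 51.39 z [0.0348 0.0399 0.044 ]
top fork 288 [ 529.8 -259.1] [ 51.8 101.7] 50.31 z [0.0253 0.0301 0.0325]
pinhead? 50 [0.68152601 0.07255294 0.04518672]
(219, 158) [0.7126 0.0973 0.0179] [10 11 70]
(228, 178) [0.649  0.0669 0.006 ] [13 50 81]
(214, 178) [ 0.6499  0.1133 -0.0017] [ 13  78 124]
(238, 174) [0.662  0.0344 0.0102] [ 40   7 106]
(273, 200) [ 0.5745 -0.0792  0.0331] [18 33 93]
side table z -0.0008220493153543051 noise 0.001988483259356869
side anchor all 518 [736.1  79.2] [203.3  79.9] 9.57 z [0.0062 0.015  0.0444]
side housing 107 [762.9  90.2] [59.3 70.8] 23.07 z [0.031  0.0356 0.0398]
side hook all 703 [ 483.7 -227.1] [ 60.1 212.1] 50.48 z [0.0163 0.0289 0.0404]
side grip top 202 [ 444.  -193.8] [ 37. 109.] 48.36 z [0.0336 0.0384 0.0416]
side fork 409 [ 484.1 -227.5] [ 60.1 210.6] 50.48 z [0.021 0.028 0.032]
pinhead? 24 [0.67614726 0.06690223 0.04074152]
```

```bash
cat > fit.py <<'E'
from h import *
from scipy.optimize import minimize
from scipy.ndimage import map_coordinates as mc
def fit(c,x0,segs,d=4.):
    g=cv2.cvtColor(c["frame"],cv2.COLOR_RGB2LAB).astype(float)
    def cost(p):
        a=p[2];R=np.array([[np.cos(a),-np.sin(a)],[np.sin(a),np.cos(a)]]);t=0
        for (A,B,n,z) in segs:
            s=np.linspace(0,1,40)[:,None]; L=np.array(A)*(1-s)+np.array(B)*s
            v=[]
            for k in(-1,1):
                q=(L+k*d*np.array(n))@R.T+p[:2]
                uv=proj(c,np.c_[q,np.full(40,z)]/1000)
                v.append(np.stack([mc(g[...,i],[uv[:,1],uv[:,0]],order=1) for i in range(3)],-1))
            t-=np.linalg.norm((v[1]-v[0]).mean(0))
        return t
    best=None
    for da in(-.05,0,.05):
        for dx in(-4,0,4):
            for dy in (-4,0,4):
                r=minimize(cost,[x0[0]+dx,x0[1]+dy,x0[2]+da],method="Nelder-Mead",options=dict(initial_simplex=np.array([x0[0]+dx,x0[1]+dy,x0[2]+da])+np.array([[0,0,0],[3,0,0],[0,3,0],[0,0,.03]])))
                if best is None or r.fun<best.fun: best=r
    return best
ANCH=[((-30,-36),(-30,36),(-1,0),8),((-28,38),(55,38),(0,1),8),((-28,-38),(55,-38),(0,-1),8)]
E
python3 - <<'E'
from fit import *
for n in("top","side"):
    c=np.load(f"{n}0.npz")
    r=fit(c,[695,75,.22],ANCH); print(n,r.x.round(2),np.degrees(r.x[2]).round(2),r.fun)
c=np.load("top0.npz")
K=np.array(c["camera_matrix"]);D=np.array(c["D"]);R=cv2.Rodrigues(c["rvec"])[0];C=-R.T@c["tvec"].ravel()
px=np.array([(218.6,178.2),(238.2,173.6),(213.6,155.6),(233,151.6)])
d=np.c_[cv2.undistortPoints(px[:,None],K,D)[:,0],np.ones(4)]@R
P=C+d*((.009-C[2])/d[:,2])[:,None]; print((P*1000).round(1)[:,:2])
a=P[2:].mean(0)-P[:2].mean(0); b=P[[0,2]].mean(0)-P[[1,3]].mean(0); print(np.degrees(np.arctan2(a[1],a[0])),np.degrees(np.arctan2(-b[0],b[1])),P.mean(0))
E
```

```text
top [6.9685e+02 7.6560e+01 2.5000e-01] 14.31 -87.09731689078761
side [6.999e+02 7.026e+01 2.500e-01] 14.32 -146.8233338445293
[[647.2  97.2]
 [663.6  33.9]
 [722.8 116.1]
 [737.5  52.7]]
14.175553074473793 13.778652486961235 [0.69277697 0.07496863 0.009     ]
```

>>> send_rows --rows '[{"roll":7.0,"jaw":-1},{"roll":0}]'

```text
invalid input at $.rows[0]: expected keys dx, dy, dz, roll, jaw
```

>>> send_rows --rows '[{"dx":0,"dy":0,"dz":0,"roll":6.6,"jaw":-1},{"dx":0,"dy":0,"dz":0,"roll":6.6,"jaw":-1},{"dx":0,"dy":0,"dz":0,"roll":6.6,"jaw":-1},{"dx":0,"dy":0,"dz":0,"roll":6.6,"jaw":-1},{"dx":0,"dy":0,"dz":0,"roll":6.6,"jaw":-1},{"dx":0,"dy":0,"dz":0,"roll":6.6,"jaw":-1},{"dx":0,"dy":0,"dz":0,"roll":6.6,"jaw":-1},{"dx":0,"dy":0,"dz":0,"roll":6.6,"jaw":-1},{"dx":0,"dy":0,"dz":0,"roll":0,"jaw":-1}]' --force 50

```text
time_s: 0.85
ee_pos: [0.1252, -0.5354, 0.2051]
eef_rot: [-3.141, 0.0, -0.697]
force: [0.4, 0.3, 0.5]
grip_width: 0.0941
grip_force: 0.0
```

>>> send_rows --rows '[{"dx":3,"dy":-36,"dz":0,"roll":0,"jaw":-1},{"dx":3,"dy":-36,"dz":0,"roll":0,"jaw":-1},{"dx":3,"dy":-36,"dz":0,"roll":0,"jaw":-1},{"dx":3,"dy":-36,"dz":0,"roll":0,"jaw":-1},{"dx":3,"dy":-36,"dz":0,"roll":0,"jaw":-1},{"dx":3,"dy":-36,"dz":0,"roll":0,"jaw":-1},{"dx":3,"dy":-36,"dz":0,"roll":0,"jaw":-1},{"dx":3,"dy":-36,"dz":0,"roll":0,"jaw":-1},{"dx":3,"dy":-36,"dz":0,"roll":0,"jaw":-1},{"dx":3,"dy":-36,"dz":0,"roll":0,"jaw":-1},{"dx":3,"dy":-36,"dz":0,"roll":0,"jaw":-1},{"dx":3,"dy":-36,"dz":0,"roll":0,"jaw":-1}]'

```text
time_s: 1.85
ee_pos: [0.4295, -0.2242, 0.2055]
eef_rot: [-3.142, -0.0, -0.687]
force: [0.2, -0.1, 0.4]
grip_width: 0.0939
grip_force: 0.0
```

>>> send_rows --rows '[{"dx":0,"dy":-36,"dz":0,"roll":0,"jaw":-1},{"dx":0,"dy":0,"dz":36,"roll":0,"jaw":-1},{"dx":0,"dy":0,"dz":36,"roll":0,"jaw":-1},{"dx":0,"dy":0,"dz":36,"roll":0,"jaw":-1},{"dx":0,"dy":0,"dz":0,"roll":0,"jaw":-1}]'

```text
time_s: 2.27
ee_pos: [0.4487, -0.1963, 0.0917]
eef_rot: [3.14, 0.01, -0.687]
force: [-0.7, -0.0, -1.3]
grip_width: 0.0939
grip_force: 0.0
```

```bash
python3 - <<'E'
from station import *
import cv2,numpy as np
o=[]
for n,(a,b,e,f) in(("top",(170,260,260,380)),("side",(150,270,200,360))):
    c=camera(n); im=cv2.cvtColor(c["frame"],cv2.COLOR_RGB2BGR)[a:b,e:f]; o.append(cv2.resize(im,(400,300),interpolation=cv2.INTER_CUBIC))
cv2.imwrite("pics/pre.png",np.hstack(o)); print(get_obs()["ee_pos"])
E
```

```text
[ 0.45142243 -0.19805824  0.09782875]
```

View pics/pre.png

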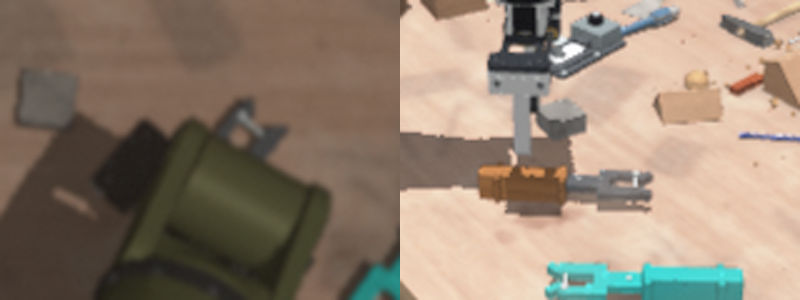

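The fingers straddle the grip: finger tip at crop (522,155), grip at (525,185). The area is clear, so I'll descend and close.

>>> send_rows --rows '[{"dx":0,"dy":0,"dz":30,"roll":0,"jaw":-1},{"dx":0,"dy":0,"dz":30,"roll":0,"jaw":-1},{"dx":0,"dy":0,"dz":20,"roll":0,"jaw":-1},{"dx":0,"dy":0,"dz":12,"roll":0,"jaw":-1},{"dx":0,"dy":0,"dz":0,"roll":0,"jaw":-1}]'

```text
time_s: 2.78
ee_pos: [0.4518, -0.1984, 0.0057]
eef_rot: [3.142, 0.0, -0.691]
force: [0.3, 0.5, 0.6]
grip_width: 0.0939
grip_force: 0.0
```

>>> send_rows --rows '[{"dx":0,"dy":0,"dz":0,"roll":0,"jaw":1},{"dx":0,"dy":0,"dz":0,"roll":0,"jaw":1},{"dx":0,"dy":0,"dz":0,"roll":0,"jaw":1},{"dx":0,"dy":0,"dz":0,"roll":0,"jaw":1},{"dx":0,"dy":0,"dz":0,"roll":0,"jaw":1},{"dx":0,"dy":0,"dz":0,"roll":0,"jaw":1},{"dx":0,"dy":0,"dz":0,"roll":0,"jaw":1},{"dx":0,"dy":0,"dz":0,"roll":0,"jaw":1}]' --force 50

```text
time_s: 3.45
ee_pos: [0.4516, -0.1981, 0.0055]
eef_rot: [3.142, -0.0, -0.692]
force: [-0.1, 0.4, 0.8]
grip_width: 0.0441
grip_force: 0.0
```

>>> send_rows --rows '[{"dx":0,"dy":0,"dz":0,"roll":0,"jaw":1},{"dx":0,"dy":0,"dz":0,"roll":0,"jaw":1},{"dx":0,"dy":0,"dz":0,"roll":0,"jaw":1},{"dx":0,"dy":0,"dz":0,"roll":0,"jaw":1},{"dx":0,"dy":0,"dz":0,"roll":0,"jaw":1},{"dx":0,"dy":0,"dz":0,"roll":0,"jaw":1},{"dx":0,"dy":0,"dz":0,"roll":0,"jaw":1},{"dx":0,"dy":0,"dz":0,"roll":0,"jaw":1}]' --force 50

```text
time_s: 4.12
ee_pos: [0.4516, -0.198, 0.0054]
eef_rot: [-3.141, -0.0, -0.692]
force: [3.1, 0.2, -1.1]
grip_width: 0.0242
grip_force: 50.0
```

>>> send_rows --rows '[{"dx":0,"dy":0,"dz":-15,"roll":0,"jaw":1},{"dx":0,"dy":0,"dz":-25,"roll":0,"jaw":1},{"dx":0,"dy":0,"dz":-20,"roll":0,"jaw":1},{"dx":0,"dy":0,"dz":0,"roll":-6.7,"jaw":1},{"dx":0,"dy":0,"dz":0,"roll":-6.7,"jaw":1},{"dx":0,"dy":0,"dz":0,"roll":-6.7,"jaw":1},{"dx":0,"dy":0,"dz":0,"roll":-6.7,"jaw":1},{"dx":0,"dy":0,"dz":0,"roll":-6.7,"jaw":1},{"dx":0,"dy":0,"dz":0,"roll":-6.7,"jaw":1},{"dx":0,"dy":0,"dz":0,"roll":-6.7,"jaw":1},{"dx":0,"dy":0,"dz":0,"roll":-6.9,"jaw":1}]'

```text
time_s: 5.03
ee_pos: [0.4509, -0.1979, 0.0649]
eef_rot: [-3.141, 0.001, 0.253]
force: [-0.3, 0.2, -5.2]
grip_width: 0.0239
grip_force: 50.0
```

>>> send_rows --rows '[{"dx":10,"dy":-17,"dz":0,"roll":0,"jaw":1},{"dx":20,"dy":-34,"dz":0,"roll":0,"jaw":1},{"dx":20,"dy":-34,"dz":0,"roll":0,"jaw":1},{"dx":20,"dy":-34,"dz":0,"roll":0,"jaw":1},{"dx":20,"dy":-34,"dz":0,"roll":0,"jaw":1},{"dx":20,"dy":-34,"dz":0,"roll":0,"jaw":1},{"dx":10,"dy":-17,"dz":0,"roll":0,"jaw":1},{"dx":0,"dy":0,"dz":0,"roll":0,"jaw":1}]'

```text
time_s: 5.7
ee_pos: [0.518, 0.0326, 0.0648]
eef_rot: [-3.141, 0.001, 0.251]
force: [-0.7, -0.6, -5.7]
grip_width: 0.0236
grip_force: 50.0
```

```bash
python3 - <<'E'
from station import *
import cv2,numpy as np
o=[]
for n,(a,b,e,f) in(("top",(140,230,190,310)),("side",(130,220,210,330))):
    c=camera(n); np.savez(n+"1.npz",**c); im=cv2.cvtColor(c["frame"],cv2.COLOR_RGB2BGR)[a:b,e:f]; o.append(cv2.resize(im,(400,300),interpolation=cv2.INTER_CUBIC))
cv2.imwrite("pics/pre2.png",np.hstack(o)); print(get_obs())
E
```

```text
{'time_s': 5.8, 'qpos': array([-1.36017777e-02,  3.96041011e-01,  1.74818561e+00, -3.39814925e-04,
        9.98959153e-01,  1.30851433e+00]), 'joint_vel': array([-0.03597744, -0.01021657,  0.00863856, -0.00224882, -0.00051842,
       -0.00583498]), 'tau': array([  2.22368896, -55.52549601, -32.10707545,   0.16608357,
        -0.15585863,   0.19042054]), 'ee_pos': array([0.5173921 , 0.02948816, 0.06479623]), 'eef_rot': array([-3.14145527e+00,  1.61267908e-03,  2.48864462e-01]), 'force': array([-0.01502622, -0.88383116, -4.31323202]), 'moment': array([-0.08899944,  0.08271052, -0.01991646]), 'grip_force': 49.995179772377014, 'grip_width': 0.023733011894264845}
```

View pics/pre2.png

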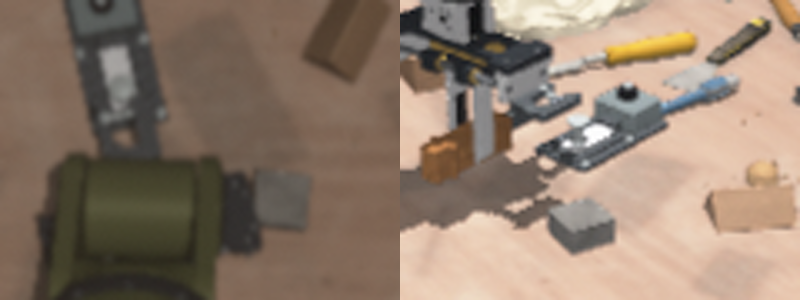

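Top crop: the fork shows at (130,140), just in front of the plate and pointing along the anchor. Side crop: the hook is held level. I'll lower it and measure the fork against the anchor.

>>> send_rows --rows '[{"dx":0,"dy":0,"dz":20,"roll":0,"jaw":1},{"dx":0,"dy":0,"dz":20,"roll":0,"jaw":1},{"dx":0,"dy":0,"dz":10,"roll":0,"jaw":1},{"dx":0,"dy":0,"dz":5,"roll":0,"jaw":1},{"dx":0,"dy":0,"dz":3,"roll":0,"jaw":1},{"dx":0,"dy":0,"dz":0,"roll":0,"jaw":1},{"dx":0,"dy":0,"dz":0,"roll":0,"jaw":1}]'

```text
time_s: 6.38
ee_pos: [0.5183, 0.0289, 0.0081]
eef_rot: [3.141, -0.001, 0.247]
force: [-0.2, -0.1, -4.7]
grip_width: 0.0237
grip_force: 50.0
```

```bash
python3 - <<'E'
from station import *
from fit import *
import cv2,numpy as np
o=[]
ob=get_obs(); print(ob["ee_pos"],ob["eef_rot"],ob["force"])
yaw=ob["eef_rot"][2]; t=ob["ee_pos"][:2]*1000
for n,(a,b,e,f) in(("top",(140,200,200,280)),("side",(140,200,220,300))):
    c=camera(n); np.savez(n+"2.npz",**c); im=cv2.cvtColor(c["frame"],cv2.COLOR_RGB2BGR).copy()
    o.append(cv2.resize(im[a:b,e:f],(400,300),interpolation=cv2.INTER_CUBIC))
    A=fit(c,[697,75,.25],ANCH).x
    print(n,"anchor",A[:2].round(1),np.degrees(A[2]).round(2))
    W=cloud(c)*1000; ca,sa=np.cos(A[2]),np.sin(A[2]); d=W[...,:2]-A[:2]
    X=d[...,0]*ca+d[...,1]*sa; Y=-d[...,0]*sa+d[...,1]*ca; Z=W[...,2]
    m=(X>-110)&(X<-15)&(abs(Y)<45)&(Z>19)&(Z<36)
    if m.sum()>5:
        print(" fork",m.sum(),"X",X[m].min().round(1),X[m].max().round(1),"Z",np.median(Z[m]).round(1))
        for x0 in range(-100,-20,10):
            k=m&(X>=x0)&(X<x0+10)
            if k.sum()>3: print("  ",x0,k.sum(),Y[k].min().round(1),Y[k].max().round(1),Z[k].mean().round(1))
    k=(X>-15)&(X<15)&(abs(Y)<20)&(Z>36)&(Z<55); print(" pinhead",k.sum(),X[k].mean().round(1),Y[k].mean().round(1),X[k].min().round(1),X[k].max().round(1))
    ta=np.array([ (t-A[:2])@[ca,sa],(t-A[:2])@[-sa,ca] ]); print(" tcp in anchor",ta.round(1),"dyaw",np.degrees(yaw-A[2]).round(2))
cv2.imwrite("pics/low.png",np.hstack(o))
E
```

```text
[0.51834565 0.02885224 0.00811137] [ 3.14134484e+00 -8.61776936e-04  2.46938776e-01] [-0.21327821 -0.14658963 -4.71968543]
top anchor [696.8  76.6] 14.27
 fork 197 X -98.6 -22.5 Z 32.5
   -100 34 -28.0 19.8 31.9
   -90 37 -27.8 21.4 32.2
   -80 26 -28.6 23.2 31.8
   -70 27 -28.3 21.2 32.8
   -60 29 -28.1 22.8 32.3
   -50 31 -27.2 23.1 32.6
   -40 12 -28.0 20.9 33.0
 pinhead 25 -10.1 -0.3 -15.0 -3.1
 tcp in anchor [-184.7   -2.3] dyaw -0.12
side anchor [700.2  69. ] 17.1
 fork 134 X -108.0 -20.6 Z 30.0
   -100 22 -22.8 18.9 29.9
   -90 12 -20.8 20.4 30.4
   -80 14 -19.4 24.8 29.4
   -70 19 -20.6 26.3 27.8
   -60 20 -20.9 26.2 29.9
   -50 11 -19.3 21.0 29.6
   -30 12 -0.7 13.6 27.6
 pinhead 2 -11.5 1.7 -13.1 -9.9
 tcp in anchor [-185.6   15.1] dyaw -2.95
```

View pics/low.png

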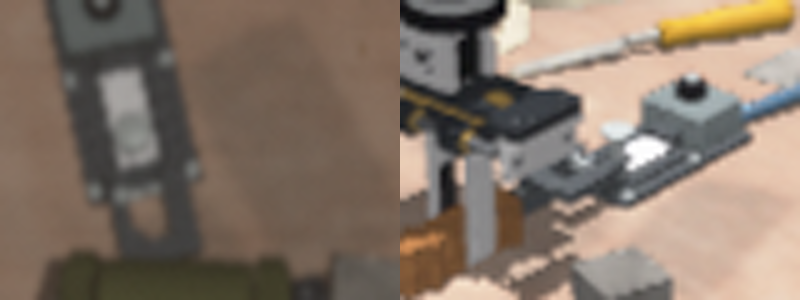

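Top crop: the fork (150,215) just reaches the plate's front edge and sits about 2.5 mm to the right of the centreline; the pin head is at (135,130). I'll shift it, lower it fully, then advance.

>>> send_rows --rows '[{"dx":0,"dy":-2.3,"dz":0,"roll":0,"jaw":1},{"dx":0,"dy":0,"dz":1.5,"roll":0,"jaw":1},{"dx":0,"dy":0,"dz":1,"roll":0,"jaw":1},{"dx":0,"dy":0,"dz":0,"roll":0,"jaw":1},{"dx":0,"dy":0,"dz":0,"roll":0,"jaw":1}]'

```text
time_s: 6.9
ee_pos: [0.5175, 0.0315, 0.0054]
eef_rot: [-3.141, -0.0, 0.247]
force: [-3.5, 3.1, 4.5]
grip_width: 0.0237
grip_force: 50.0
```

>>> send_rows --rows '[{"dx":4,"dy":0,"dz":0,"roll":0,"jaw":1},{"dx":4,"dy":0,"dz":0,"roll":0,"jaw":1},{"dx":4,"dy":0,"dz":0,"roll":0,"jaw":1},{"dx":4,"dy":0,"dz":0,"roll":0,"jaw":1},{"dx":4,"dy":0,"dz":0,"roll":0,"jaw":1},{"dx":0,"dy":0,"dz":0,"roll":0,"jaw":1},{"dx":0,"dy":0,"dz":0,"roll":0,"jaw":1}]'

```text
time_s: 7.48
ee_pos: [0.5374, 0.0362, 0.0054]
eef_rot: [3.141, -0.002, 0.247]
force: [0.6, 0.3, 3.8]
grip_width: 0.0235
grip_force: 50.0
```

>>> send_rows --rows '[{"dx":3,"dy":0,"dz":-0.3,"roll":0,"jaw":1},{"dx":3,"dy":0,"dz":0,"roll":0,"jaw":1},{"dx":2,"dy":0,"dz":0,"roll":0,"jaw":1},{"dx":1,"dy":0,"dz":0,"roll":0,"jaw":1},{"dx":0,"dy":0,"dz":0,"roll":0,"jaw":1}]'

```text
time_s: 7.9
ee_pos: [0.5452, 0.0383, 0.0054]
eef_rot: [-3.142, 0.001, 0.247]
force: [-5.4, -2.0, 6.7]
grip_width: 0.0237
grip_force: 50.0
```

>>> send_rows --rows '[{"dx":1,"dy":0,"dz":0,"roll":0,"jaw":1},{"dx":1,"dy":0,"dz":0,"roll":0,"jaw":1},{"dx":1,"dy":0,"dz":0,"roll":0,"jaw":1}]'

```text
time_s: 8.15
ee_pos: [0.5473, 0.0388, 0.0054]
eef_rot: [-3.141, 0.003, 0.247]
force: [-14.5, -3.5, 12.4]
grip_width: 0.0238
grip_force: 50.0
```

>>> send_rows --rows '[{"dx":1,"dy":0,"dz":0,"roll":0,"jaw":1},{"dx":1,"dy":0,"dz":0,"roll":0,"jaw":1},{"dx":1,"dy":0,"dz":0,"roll":0,"jaw":1}]'

```text
time_s: 8.4
ee_pos: [0.5499, 0.0395, 0.0054]
eef_rot: [-3.141, 0.003, 0.247]
force: [-15.9, -3.8, 13.8]
grip_width: 0.0237
grip_force: 50.0
```

>>> send_rows --rows '[{"dx":1,"dy":0,"dz":0,"roll":0,"jaw":1},{"dx":1,"dy":0,"dz":0,"roll":0,"jaw":1},{"dx":1,"dy":0,"dz":0,"roll":0,"jaw":1}]'

```text
time_s: 8.65
ee_pos: [0.5525, 0.0402, 0.0054]
eef_rot: [-3.141, 0.004, 0.247]
force: [-19.6, -5.0, 16.7]
grip_width: 0.0238
grip_force: 50.0
```

>>> send_rows --rows '[{"dx":0,"dy":0,"dz":-0.8,"roll":0,"jaw":1},{"dx":0,"dy":0,"dz":0,"roll":0,"jaw":1}]'

```text
time_s: 8.82
ee_pos: [0.5527, 0.0403, 0.0055]
eef_rot: [-3.141, 0.003, 0.247]
force: [-10.1, -3.5, 4.7]
grip_width: 0.0236
grip_force: 50.0
```

```bash
cat > look.py <<'E'
import sys
from station import *
from h import *
ob=get_obs(); print({k:np.round(ob[k],4) for k in("time_s","ee_pos","eef_rot","force","moment")})
o=[]
for n,(a,b,e,f) in(("top",(140,188,195,259)),("side",(145,193,240,304))):
    c=camera(n); np.savez(n+"_"+sys.argv[1]+".npz",**c); im=cv2.cvtColor(c["frame"],cv2.COLOR_RGB2BGR)
    o.append(cv2.resize(im[a:b,e:f],(400,300),interpolation=cv2.INTER_CUBIC))
cv2.imwrite(f"pics/{sys.argv[1]}.png",np.hstack(o))
E
python3 look.py c1
```

```text
{'time_s': np.float64(8.8167), 'ee_pos': array([0.5527, 0.0403, 0.0055]), 'eef_rot': array([-3.1412,  0.0034,  0.2472]), 'force': array([-10.1327,  -3.5439,   4.7106]), 'moment': array([-0.4436,  1.6421, -0.0113])}
```

View pics/c1.png

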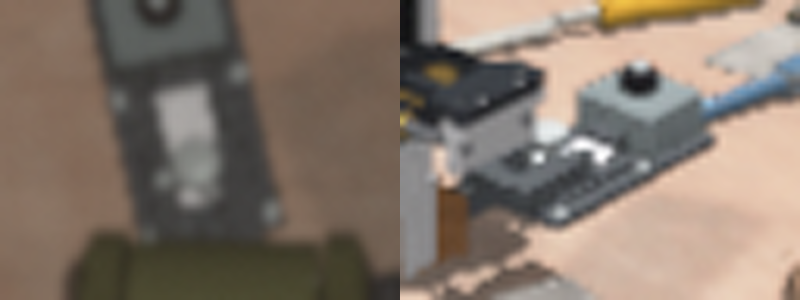

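Top crop: the prongs straddle the pin head (190,155), with the latch at about (165,180) in front of it. So the pin is pressing on the latch. I'll keep going with light table contact.

>>> send_rows --rows '[{"dx":1,"dy":0,"dz":-0.1,"roll":0,"jaw":1},{"dx":1,"dy":0,"dz":-0.1,"roll":0,"jaw":1},{"dx":1,"dy":0,"dz":-0.1,"roll":0,"jaw":1}]'

```text
time_s: 9.17
ee_pos: [0.555, 0.0409, 0.0056]
eef_rot: [-3.141, 0.005, 0.247]
force: [-15.4, -3.4, 5.0]
grip_width: 0.0234
grip_force: 50.0
```

>>> send_rows --rows '[{"dx":1,"dy":0,"dz":-0.1,"roll":0,"jaw":1},{"dx":1,"dy":0,"dz":0,"roll":0,"jaw":1},{"dx":1,"dy":0,"dz":0,"roll":0,"jaw":1}]'

```text
time_s: 9.42
ee_pos: [0.5576, 0.0418, 0.0056]
eef_rot: [-3.141, 0.006, 0.248]
force: [-15.9, -2.7, 6.1]
grip_width: 0.0236
grip_force: 50.0
```

>>> send_rows --rows '[{"dx":1,"dy":0,"dz":-0.2,"roll":0,"jaw":1},{"dx":1,"dy":0,"dz":-0.1,"roll":0,"jaw":1},{"dx":1,"dy":0,"dz":-0.1,"roll":0,"jaw":1}]'

```text
time_s: 9.67
ee_pos: [0.5607, 0.0428, 0.0057]
eef_rot: [-3.14, 0.006, 0.248]
force: [-11.8, -0.2, 0.3]
grip_width: 0.0238
grip_force: 50.0
```

>>> send_rows --rows '[{"dx":1,"dy":0,"dz":-0.1,"roll":0,"jaw":1},{"dx":1,"dy":0,"dz":0,"roll":0,"jaw":1}]'

```text
time_s: 9.83
ee_pos: [0.5627, 0.0434, 0.0057]
eef_rot: [-3.14, 0.005, 0.248]
force: [-10.8, 1.1, -1.6]
grip_width: 0.0236
grip_force: 50.1
```

>>> send_rows --rows '[{"dx":1,"dy":-0.3,"dz":0,"roll":0,"jaw":1},{"dx":1,"dy":-0.2,"dz":0,"roll":0,"jaw":1},{"dx":1,"dy":0,"dz":0,"roll":0,"jaw":1}]'

```text
time_s: 10.08
ee_pos: [0.5656, 0.0447, 0.0057]
eef_rot: [-3.14, 0.005, 0.248]
force: [-10.5, 0.1, -1.8]
grip_width: 0.0236
grip_force: 50.0
```

>>> send_rows --rows '[{"dx":1,"dy":0,"dz":0,"roll":0,"jaw":1},{"dx":1,"dy":0,"dz":0,"roll":0,"jaw":1},{"dx":1,"dy":0,"dz":0,"roll":0,"jaw":1}]'

```text
time_s: 10.33
ee_pos: [0.5687, 0.0455, 0.0057]
eef_rot: [-3.14, 0.004, 0.248]
force: [-7.3, 1.3, -2.5]
grip_width: 0.0237
grip_force: 50.0
```

>>> send_rows --rows '[{"dx":1,"dy":0,"dz":0,"roll":0,"jaw":1},{"dx":1,"dy":0,"dz":0,"roll":0,"jaw":1}]'

```text
time_s: 10.5
ee_pos: [0.5709, 0.046, 0.0057]
eef_rot: [-3.14, 0.004, 0.248]
force: [-4.7, 3.3, -4.2]
grip_width: 0.0237
grip_force: 50.0
```

>>> send_rows --rows '[{"dx":1,"dy":-0.4,"dz":0,"roll":0,"jaw":1},{"dx":1,"dy":-0.2,"dz":0,"roll":0,"jaw":1}]'

```text
time_s: 10.67
ee_pos: [0.573, 0.047, 0.0058]
eef_rot: [-3.141, 0.003, 0.248]
force: [-4.8, 2.0, -5.7]
grip_width: 0.0239
grip_force: 50.0
```

>>> send_rows --rows '[{"dx":1,"dy":0,"dz":0,"roll":0,"jaw":1},{"dx":1,"dy":0,"dz":0,"roll":0,"jaw":1}]'

```text
time_s: 10.83
ee_pos: [0.5762, 0.0473, 0.0066]
eef_rot: [-3.142, 0.0, 0.247]
force: [-0.2, -0.1, -4.0]
grip_width: 0.0239
grip_force: 50.0
```

>>> send_rows --rows '[{"dx":1,"dy":0,"dz":0,"roll":0,"jaw":1}]'

```text
time_s: 10.92
ee_pos: [0.5776, 0.0475, 0.0069]
eef_rot: [3.141, -0.001, 0.247]
force: [-0.2, -0.2, -5.0]
grip_width: 0.0242
grip_force: 50.0
```

>>> send_rows --rows '[{"dx":0.7,"dy":0,"dz":0,"roll":0,"jaw":1}]'

```text
time_s: 11.0
ee_pos: [0.5782, 0.0476, 0.007]
eef_rot: [3.141, -0.0, 0.247]
force: [-2.3, -0.1, -4.2]
grip_width: 0.0236
grip_force: 50.0
```

The force dropped to zero, so the latch has flipped. I'll lower the hook back onto the table, then bed it.

>>> send_rows --rows '[{"dx":0,"dy":0,"dz":1.2,"roll":0,"jaw":1},{"dx":0,"dy":0,"dz":0,"roll":0,"jaw":1}]'

```text
time_s: 11.17
ee_pos: [0.5779, 0.0476, 0.0056]
eef_rot: [3.142, -0.0, 0.247]
force: [-0.3, -1.1, -4.4]
grip_width: 0.0235
grip_force: 50.0
```

>>> send_rows --rows '[{"dx":0.7,"dy":0,"dz":0,"roll":0,"jaw":1},{"dx":0,"dy":0,"dz":0,"roll":0,"jaw":1}]'

```text
time_s: 11.33
ee_pos: [0.5784, 0.0478, 0.0057]
eef_rot: [-3.142, 0.001, 0.247]
force: [-3.8, -0.8, -3.8]
grip_width: 0.024
grip_force: 50.0
```

>>> send_rows --rows '[{"dx":0.7,"dy":0,"dz":0,"roll":0,"jaw":1},{"dx":0,"dy":0,"dz":0,"roll":0,"jaw":1}]'

```text
time_s: 11.5
ee_pos: [0.5788, 0.0479, 0.0056]
eef_rot: [-3.141, 0.001, 0.247]
force: [-6.5, -2.9, -3.2]
grip_width: 0.0236
grip_force: 50.0
```

>>> send_rows --rows '[{"dx":0.7,"dy":0,"dz":0,"roll":0,"jaw":1},{"dx":0,"dy":0,"dz":0,"roll":0,"jaw":1}]'

```text
time_s: 11.67
ee_pos: [0.5792, 0.048, 0.0056]
eef_rot: [-3.141, 0.002, 0.247]
force: [-9.7, -2.3, -1.9]
grip_width: 0.0239
grip_force: 50.0
```

>>> send_rows --rows '[{"dx":0.6,"dy":0,"dz":0,"roll":0,"jaw":1},{"dx":0,"dy":0,"dz":0,"roll":0,"jaw":1}]'

```text
time_s: 11.83
ee_pos: [0.5796, 0.0481, 0.0055]
eef_rot: [-3.141, 0.003, 0.247]
force: [-10.2, -3.5, -0.2]
grip_width: 0.024
grip_force: 50.0
```

>>> send_rows --rows '[{"dx":0.7,"dy":0,"dz":-0.1,"roll":0,"jaw":1},{"dx":0,"dy":0,"dz":0,"roll":0,"jaw":1}]'

```text
time_s: 12.0
ee_pos: [0.5799, 0.0483, 0.0055]
eef_rot: [-3.141, 0.003, 0.247]
force: [-11.7, -3.2, 0.5]
grip_width: 0.0235
grip_force: 50.0
```

>>> send_rows --rows '[{"dx":0.7,"dy":0,"dz":-0.1,"roll":0,"jaw":1},{"dx":0,"dy":0,"dz":0,"roll":0,"jaw":1}]'

```text
time_s: 12.17
ee_pos: [0.5803, 0.0484, 0.0055]
eef_rot: [-3.141, 0.004, 0.247]
force: [-14.6, -4.0, 1.8]
grip_width: 0.0237
grip_force: 50.0
```

>>> send_rows --rows '[{"dx":0.4,"dy":0,"dz":-0.1,"roll":0,"jaw":1},{"dx":0,"dy":0,"dz":0,"roll":0,"jaw":1},{"dx":0,"dy":0,"dz":0,"roll":0,"jaw":1},{"dx":0,"dy":0,"dz":0,"roll":0,"jaw":1}]'

```text
time_s: 12.5
ee_pos: [0.5805, 0.0484, 0.0056]
eef_rot: [-3.141, 0.005, 0.247]
force: [-16.5, -5.1, 1.2]
grip_width: 0.0239
grip_force: 50.0
```

>>> send_rows --rows '[{"dx":0,"dy":0,"dz":0,"roll":0,"jaw":1},{"dx":0,"dy":0,"dz":0,"roll":0,"jaw":1},{"dx":0,"dy":0,"dz":0,"roll":0,"jaw":1},{"dx":0,"dy":0,"dz":0,"roll":0,"jaw":1},{"dx":0,"dy":0,"dz":0,"roll":0,"jaw":1}]'

```text
time_s: 12.92
ee_pos: [0.5804, 0.0484, 0.0056]
eef_rot: [-3.141, 0.005, 0.247]
force: [-15.4, -4.1, 1.6]
grip_width: 0.0237
grip_force: 50.0
```

>>> send_rows --rows '[{"dx":-1,"dy":0,"dz":0,"roll":0,"jaw":1},{"dx":-1,"dy":0,"dz":0,"roll":0,"jaw":1},{"dx":-1,"dy":0,"dz":0,"roll":0,"jaw":1},{"dx":0,"dy":0,"dz":0,"roll":0,"jaw":1}]'

```text
time_s: 13.25
ee_pos: [0.5787, 0.0479, 0.0058]
eef_rot: [-3.141, 0.001, 0.247]
force: [-5.3, -1.7, -5.3]
grip_width: 0.0237
grip_force: 50.0
```

>>> send_rows --rows '[{"dx":-1,"dy":0,"dz":0.3,"roll":0,"jaw":1},{"dx":0,"dy":0,"dz":0.2,"roll":0,"jaw":1},{"dx":0,"dy":0,"dz":0,"roll":0,"jaw":1}]'

```text
time_s: 13.5
ee_pos: [0.5784, 0.0478, 0.0056]
eef_rot: [3.142, -0.0, 0.247]
force: [-3.7, -1.1, -3.5]
grip_width: 0.0237
grip_force: 50.0
```

>>> send_rows --rows '[{"dx":0,"dy":0,"dz":0,"roll":0,"jaw":-0.3},{"dx":0,"dy":0,"dz":0,"roll":0,"jaw":-0.3},{"dx":0,"dy":0,"dz":0,"roll":0,"jaw":-0.3},{"dx":0,"dy":0,"dz":0,"roll":0,"jaw":-0.3},{"dx":0,"dy":0,"dz":0,"roll":0,"jaw":-0.3},{"dx":0,"dy":0,"dz":0,"roll":0,"jaw":-0.3},{"dx":0,"dy":0,"dz":0,"roll":0,"jaw":-0.3},{"dx":0,"dy":0,"dz":0,"roll":0,"jaw":-0.3}]'

```text
time_s: 14.17
ee_pos: [0.5784, 0.0479, 0.0056]
eef_rot: [-3.142, -0.0, 0.247]
force: [-0.6, -0.7, -1.3]
grip_width: 0.0613
grip_force: 0.0
```

Released. I'll lift straight up, back off toward the robot, and look.

>>> send_rows --rows '[{"dx":0,"dy":0,"dz":-15,"roll":0,"jaw":-0.3},{"dx":0,"dy":0,"dz":-30,"roll":0,"jaw":-0.3},{"dx":0,"dy":0,"dz":-38,"roll":0,"jaw":-0.3},{"dx":0,"dy":0,"dz":-38,"roll":0,"jaw":-0.3},{"dx":0,"dy":0,"dz":-38,"roll":0,"jaw":-0.3},{"dx":-38,"dy":0,"dz":0,"roll":0,"jaw":-0.3},{"dx":-38,"dy":0,"dz":0,"roll":0,"jaw":-0.3},{"dx":-38,"dy":0,"dz":0,"roll":0,"jaw":-0.3},{"dx":-38,"dy":0,"dz":0,"roll":0,"jaw":-0.3},{"dx":-38,"dy":0,"dz":0,"roll":0,"jaw":-0.3},{"dx":0,"dy":0,"dz":0,"roll":0,"jaw":-0.3}]'

```text
time_s: 15.08
ee_pos: [0.3893, 0.0008, 0.1642]
eef_rot: [-3.141, 0.002, 0.247]
force: [-0.0, -0.4, 0.6]
grip_width: 0.0607
grip_force: 0.0
```

```bash
python3 look.py done; python3 - <<'E'
from fit import *
c=np.load("top_done.npz"); W=cloud(c)*1000; A=[696.8,76.6,.249]; ca,sa=np.cos(A[2]),np.sin(A[2]); d=W[...,:2]-A[:2]
X=d[...,0]*ca+d[...,1]*sa; Y=-d[...,0]*sa+d[...,1]*ca; Z=W[...,2]
m=(X>-200)&(X<-35)&(abs(Y)<40)&(Z>20)&(Z<55)
for x0 in range(-190,-35,20):
    k=m&(X>=x0)&(X<x0+20); print(x0,k.sum(),Y[k].mean().round(1) if k.any() else "",Z[k].mean().round(1) if k.any() else "")
print("X range",X[m].min())
E
```

```text
{'time_s': np.float64(15.0833), 'ee_pos': array([0.3893, 0.0008, 0.1642]), 'eef_rot': array([-3.1413e+00,  1.6000e-03,  2.4670e-01]), 'force': array([-0.0086, -0.3733,  0.5802]), 'moment': array([-0.0329,  0.0195, -0.0301])}
-190 38 0.7 38.5
-170 61 0.9 39.7
-150 50 0.8 40.1
-130 47 1.0 40.3
-110 48 0.6 39.5
-90 57 0.7 38.6
-70 45 1.0 31.4
-50 42 1.4 29.9
X range -183.7405790307925
```

View pics/done.png

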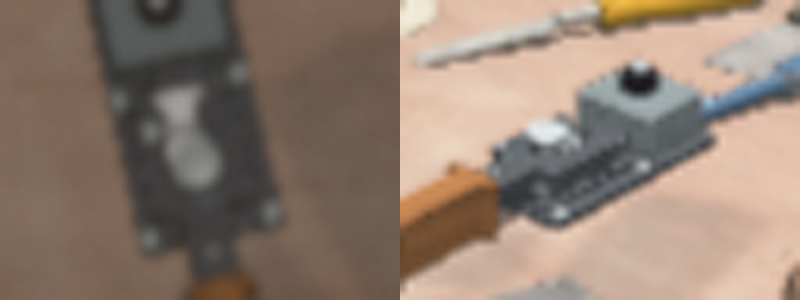

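```bash
python3 - <<'E'
from h import *
o=[]
for n,(a,b,e,f) in(("top",(148,172,210,242)),("side",(158,182,250,282))):
    im=cv2.cvtColor(np.load(n+"_done.npz")["frame"],cv2.COLOR_RGB2BGR)[a:b,e:f]
    im=cv2.resize(im,(400,300),interpolation=cv2.INTER_CUBIC).astype(float); o.append(np.clip((im-30)*(1.9 if n=="top" else 1.1),0,255))
cv2.imwrite("pics/z.png",np.hstack(o).astype(np.uint8))
E
```

```text
(no output)
```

View pics/z.png

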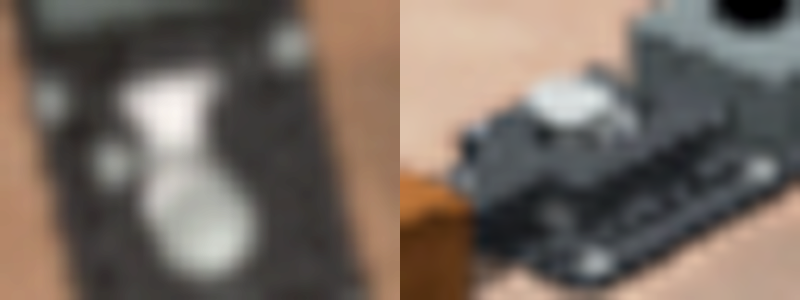

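The close crop shows the pin head seated at the slot bottom and the hinge rivet at (110,160), but the latch itself is ambiguous. I'll rectify the fork before and after into the hook frame and compare.

```bash
python3 - <<'E'
from h import *
o=[]
for cn,t,yaw in(("top0",(451.6,-198.1),-.692),("top_done",(578.3,47.8),.247),("side0",(451.6,-198.1),-.692),("side_done",(578.3,47.8),.247)):
    c=np.load(cn+".npz"); X,Y=np.meshgrid(np.arange(80,165,.25),np.arange(35,-35,-.25))
    w=np.stack([t[0]+X*np.cos(yaw)-Y*np.sin(yaw),t[1]+X*np.sin(yaw)+Y*np.cos(yaw),np.full(X.shape,30.)],-1)/1000
    uv=proj(c,w).reshape(*X.shape,2).astype(np.float32)
    im=cv2.remap(cv2.cvtColor(c["frame"],cv2.COLOR_RGB2BGR),uv[...,0].copy(),uv[...,1].copy(),cv2.INTER_CUBIC).astype(float)
    if cn[0]=="t": im=(im-30)*1.7
    o.append(np.clip(im,0,255).astype(np.uint8))
cv2.imwrite("pics/rect.png",np.vstack([np.hstack(o[:2]),np.hstack(o[2:])]))
E
```

```text
(no output)
```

View pics/rect.png

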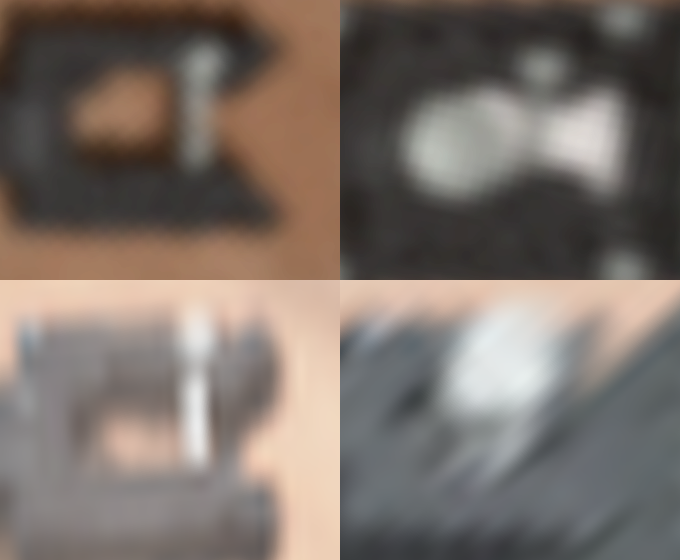

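Before, the latch is the bar from (205,55) to (195,160). After, a grey band of the rivet's tone crosses the white slot at x≈537 below the rivet (543,68), and the pin head sits at the slot bottom (455,145). Together with the sudden force drop, this says the latch is shut.

```bash
python3 -c "
from station import *
print(hand_in())"
```

```text
the job is handed in; nothing more can be done
None
```

The hook is latched round the anchor pin, bedded home with about 16 N for over half a second (highest reading about 20 N), then released flat on the table and handed in at about 15 s; nothing else was disturbed, and the shut latch is judged from the force drop and a blurry image.

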